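# Rock the angle gauge on a crowned offcut

## Task

Pick up the angle gauge by the tab on top and stand it upright on the crown of the wooden offcut, its foot lying along the curve. Then rock it gently on the crown until the hanging pointer settles in the middle between the two prongs of the gauge's fork, and hold it there: finish still gripping the gauge with its foot resting on the wood. Leave the other things on the table where they are.

Things in the scene. Friction and masses are not known exactly. Their poses are not given: they have to be found in the camera images.
- gauge_grip (a point): Grasp point on the loose angle gauge (about 0.28 kg, standing upright on the table at the start): middle of the black tab on its top, 14 mm thick (gauge x), 26 mm wide (gauge y), free for 23 mm below and above this point; 145 mm straight above the middle of the foot's underside. Axes: x through the dial from front to back, y along the foot, z up.
- foot_mid (a point): Middle of the flat underside of the gauge's aluminium foot, 36 (x) x 80 (y) x 8 mm; axes as the gauge's. On the foot stands a round white dial 104 mm across, its centre 70 mm above this point, facing the gauge's -x (at yaw 0 toward the robot); gauge 168 mm high in all.
- pointer_tip (a point): Tip of the dark hanging pointer in front of the dial, 43 mm from the dial's centre, where it is pivoted. The pointer swings freely and gravity pulls it straight down; after a disturbance it comes to rest in about 1 s.
- fork_mark (a point): Middle point between the two prongs of the dark fork clipped on the lower rim of the dial, 43 mm from the dial's centre; the prongs are 7.6 mm apart, centre to centre. The fork is stiff and stays where it was set on the rim.
- pointer (a joint): Angle of the pointer relative to the gauge about the gauge's +x axis through the dial centre; 0: in line with the gauge's -z; positive: tip toward the gauge's +y. At rest it equals minus the gauge's rotation about its +x axis from upright.
- fork (a joint): Angle of the fork's middle relative to the gauge, same zero and sense as pointer; between 0.18 and 0.42 and fixed during a run. The pointer is on the mark when both angles are equal.
- stud: Wooden offcut 45 (x) x 90 (y) mm with a crowned top, 70 mm high in the middle, 50 mm at its two ends, fixed on a board 70x112x10 mm screwed to the table. The top is a cylinder surface of radius 60 mm, its level axis along the offcut's x, 10 mm above the table; the curve runs along y. Origin: middle of the board's underside.
- crown_top (a point): Highest point of the offcut's crown, in the middle, 70 mm above the table; axes as the offcut's.
- eraser: Bystander, to be left alone: white eraser 19x45x11 mm lying on the table; origin in the middle of its underside.
- ink_bottle: Bystander, to be left alone: square ink bottle with a screw cap, 46x46x62 mm; origin in the middle of its underside.
- glue: Bystander, to be left alone: standing glue stick, 25 mm across, 91 mm high; origin in the middle of its underside.
- sharp: Bystander, to be left alone: small pencil sharpener 15x26x14 mm; origin in the middle of its underside.
- tin: Bystander, to be left alone: round closed tin, 91 mm across, 44 mm high; origin in the middle of its underside.

How it is judged (in metres and radians):
On the way, in this order (a step that is already met when the one before it is completed fails the run):
1. the gauge is lifted clear of the table by the gripper (height (world z) of foot_mid above 0.03 m and contact force between the fingers and gauge above 1 N and contact force between gauge and stud below 0.05 N), for 0.2 s.
2. the gauge stands upright (within 0.10 rad) on the crown, its foot along the curve (contact force between gauge and stud above 0.3 N and contact force between the fingers and gauge above 1 N and distance between foot_mid and crown_top below 0.045 m and height (world z) of foot_mid above 0.05 m and angle between the x axis of foot_mid and the x axis of stud, either way round below 0.35 rad and angle between foot_mid's own z axis and vertical below 0.1 rad), for 0.2 s.
3. rocked on the crown, the pointer stands between the prongs (contact force between gauge and stud above 0.3 N and contact force between the fingers and gauge above 1 N and distance between foot_mid and crown_top below 0.045 m and height (world z) of foot_mid above 0.05 m and angle between the x axis of foot_mid and the x axis of stud, either way round below 0.35 rad and distance between pointer_tip and fork_mark below 0.003 m and velocity of joint pointer between -0.4 and 0.4 rad/s), for 0.4 s.
At the end, for the whole second after the job is handed in: Fingers grip the gauge (over 1 N); its foot presses the crown with 0.3 to 20 N, its middle within 45 mm of the crown's top and over 50 mm above the table, aligned with the offcut within 0.35 rad; pointer tip within 3 mm of the fork's middle, slower than 0.4 rad/s (all of step 3 and contact force between gauge and stud below 20 N); the arm keeps its last pose, push and grip.
It fails at once if a bystander is moved by more than 20 mm (distance of any of eraser, ink_bottle, glue, sharp, tin from where it was at the start of the episode above 0.02 m).
It fails at once if the gauge is pressed on the offcut with more than 40 N (contact force between gauge and stud above 40 N).
It also fails if it takes over 45 s, if anything falls off the work surface, if the arm or the gripper's body presses on something with over 40 N, if the wrist force passes 120 N, or if a joint passes its speed limit or range.

## Robot

A 6-joint arm with a two-finger parallel gripper is mounted at the origin on a cart in front of the work surface, level with it; the furniture and walls round the work are solid. World frame = base frame: x ahead of the robot, y to its left, z up, the work surface at z = 0. Lengths are in mm, angles in rad, forces in N, time in s.
With the tool pointing down it reaches from about 375 to 975 mm from the base axis. Payload 3.8 kg.
Tool frame: the origin (TCP) lies at the very end of the fingers, on their centre line; the grasp point (between the pads) lies 19 mm behind it; z points along the fingers, y is the line along which they close (so a half turn about z gives the same grasp; the last joint's range is limited). The gripper opens to 85 mm and grips with 20 to 120 N. Pads are 22 mm wide; open, the fingers measure 114 mm over their backs; the gripper's body (76 mm by 85 mm) begins 54 mm behind the grasp point. The pads swing forward as they close: fully open they stand 13 mm farther back than shut.
Start: joints at [1.109, 0.264, 1.604, -0, 1.274, -0.037], TCP at [278.191, 615.002, 231.28] pointing down, gripper open.
Joint ranges: [-2.63, 2.63], [-0.94, 2.18], [0.31, 2.57], [-1.31, 4.45], [0, 2.66], [-2.55, 2.55]. Speed limits (rad/s): [2.57, 2.57, 3.14, 3.14, 3.14, 3.14].

## Interface

Orientations are given as a unit quaternion [w, x, y, z].
In Python, from workcell import env gives the robot as it stands. The module is installed in compiled form; this text tells all that it offers.
- The arm moves only by the tool jog_arm, never from a script. Its argument "motion" is a list of rows, each a list of 7 numbers: the finger opening in m, from 0 to 0.0854, then the shift along the world's x, y, z in m, then the turn, a rotation vector about the world's x, y, z in degrees. In form: [[jaw, dx, dy, dz, wx, wy, wz], ...]. A call has 1 to 12 rows; each row shifts and turns the commanded pose from where the row before left it; what a row does not reach is not made up. A row lasts 1/12 s, in which the tool goes at most 41.7 mm and 7.16 degrees, less where a joint would pass 70% of its speed; a pose out of reach is approached as far as the arm can. A call is refused whole if a number of a shift passes 0.0417 or a number of a turn 7.16, either way. A call with a gripper value outside its range is refused whole. The fingers move at their own pace and stop on an object; "force" is the grip in N (left out, the last holds). Time passes only in rows, so rows that do not move let the fingers close. It gives the time, the measured TCP pose, the force, the opening and the grip force at its end, in the units of the state.
- env.get_obs(): the state, without advancing time (a new reading comes with each control period).
- env.capture(name): name is "scene" or "top" or "wrist"; returns (picture, depth): 384x512x3 uint8, red, green, blue; 384x512 float32, mm along the optical axis (not along the pixel's ray), 0 where there is no reading.
- env.get_calibration(name): a dict with "intrinsics" (3x3 intrinsics, pixels), "k1" (the pictures are not rectified: a ray, as slopes to the right and down, at radius r is drawn at 1 + k1 r^2 times it, then the intrinsics apply), "xyz" and "attitude" of the camera in the world; the wrist camera has in their place "hand_eye" (4x4, takes a point from camera to tool coordinates, whose origin is the TCP and whose axes are the flange's). Camera axes: x right, y down, z forward; pixel columns grow to the right and rows downward; lengths in mm; the calibration is good to about 2 mm. A picture is of the moment at which its call begins: read the wrist's pose just before it. get_calibration takes no time and is no camera call.
- env.finish_job(): hands the job in; it is judged then, once.
The state is a dict: "time": time; "joint_pos": joint angles; "joint_velocities": joint speeds; "tau": joint torques, N m; "tcp_pos": TCP position; "tcp_rot": TCP orientation; "contact_force": force on the tool from outside, world axes, zero at the start; "moment": the same for the moment, N m; "opening": finger opening in mm; "gripper_force": force on a finger pad.
Only numpy, scipy, OpenCV 4.12 (cv2) and the standard library are available. Lean on these libraries where they do the work, as an engineer would, in place of code of your own. Each camera call takes 0.05 s, during which the arm holds its last target. There are 200 camera calls.

## Working session

There is one attempt and no reset: what is moved stays moved. The work goes in short steps, Python scripts to look and compute and a tool call to move; the robot and the scene stay as the last step left them, time stands still between calls to the robot, and variables do not carry over. Pictures are saved under pics/ and viewed, at most 10 in all, crops included, and the job is handed in when it is done.

Besides the shell and the picture viewer there is one more tool, called after ">>>" as a command line: name --pt "numbers of a row" for each row, then --argument value for the rest. jog_arm: Moves the arm, as the interface text tells. Its arguments: {"type":"object","properties":{"motion":{"type":"array"},"force":{"type":"number"}},"required":["motion"]}

```bash
mkdir -p pics
cat > h.py <<'E'
import numpy as np, cv2
from scipy.spatial.transform import Rotation as R
from workcell import env
def cap(n,name=None):
    o=env.get_obs(); im,d=env.capture(n)
    if name: cv2.imwrite('pics/'+name+'.png',cv2.cvtColor(im,cv2.COLOR_RGB2BGR))
    return o,im,d
def q2r(q): return R.from_quat([q[1],q[2],q[3],q[0]]).as_matrix()
def campose(n,o):
    c=env.get_calibration(n)
    if n=='wrist':
        T=np.array(c['hand_eye']); Rt=q2r(o['tcp_rot'])
        return Rt@T[:3,:3], Rt@T[:3,3]+np.array(o['tcp_pos']),c
    a=np.array(c['attitude'],float)
    return (a if a.shape==(3,3) else q2r(a)), np.array(c['xyz']),c
def rays(n,o,uv):
    Rm,t,c=campose(n,o); K=np.array(c['intrinsics'],float)
    p=cv2.undistortPoints(np.array(uv,float).reshape(-1,1,2),K,np.array([c['k1'],0,0,0],float)).reshape(-1,2)
    return t,np.c_[p,np.ones(len(p))]@Rm.T
def onplane(n,o,uv,z):
    t,d=rays(n,o,uv); return t+d*((z-t[2])/d[:,2])[:,None]
def cloud(n,o,dep):
    v,u=np.mgrid[:384,:512]; t,d=rays(n,o,np.c_[u.ravel(),v.ravel()])
    return (t+d*dep.reshape(-1,1)).reshape(384,512,3)
E
python3 - <<'E'
from h import *
for n in ('scene','top'):
    o,im,d=cap(n,n); np.savez(''+n+'.npz',im=im,d=d); print(env.get_calibration(n))
print(env.get_calibration('wrist')); print(env.get_obs())
a=[cv2.imread(f'pics/{n}.png') for n in ('scene','top')]
E
```

```text
{'intrinsics': array([[388.44193109,   0.        , 253.82528112],
       [  0.        , 388.44193109, 194.62300123],
       [  0.        ,   0.        ,   1.        ]]), 'k1': -0.07855979514506455, 'xyz': array([  28.39464586, -740.04914583,  637.87762924]), 'attitude': array([-0.40892532,  0.81479703, -0.36538476,  0.18809533])}
{'intrinsics': array([[453.73397773,   0.        , 255.03986506],
       [  0.        , 453.73397773, 190.67821357],
       [  0.        ,   0.        ,   1.        ]]), 'k1': -0.04234305251809596, 'xyz': array([ 353.37532593, -287.4959241 , 1023.84885207]), 'attitude': array([-0.07733725,  0.73080617, -0.67431098,  0.07242925])}
{'intrinsics': array([[322.81960514,   0.        , 253.22453062],
       [  0.        , 322.81960514, 198.30199432],
       [  0.        ,   0.        ,   1.        ]]), 'k1': 0.009935893805447264, 'hand_eye': array([[ 1.13803099e-03, -9.46056037e-01, -3.24001050e-01,
         8.18426549e+01],
       [ 9.99999230e-01,  9.16374949e-04,  8.36688833e-04,
        -1.21720333e-01],
       [-4.94648076e-04, -3.24001752e-01,  9.46056351e-01,
        -1.43563062e+02],
       [ 0.00000000e+00,  0.00000000e+00,  0.00000000e+00,
         1.00000000e+00]])}
{'time': 0.1, 'joint_pos': array([ 1.10910036e+00,  2.64650319e-01,  1.60526192e+00,  4.18934138e-05,
        1.27368121e+00, -3.68842253e-02]), 'joint_velocities': array([-9.19536047e-05, -1.97886620e-03, -1.82085860e-03, -4.23088166e-04,
       -6.24398166e-04, -2.74859828e-03]), 'tau': array([-9.66112361e-05, -5.16706145e+01, -3.68589377e+01, -6.12761733e-05,
        6.22424457e-03,  1.35205451e-05]), 'tcp_pos': array([277.88411427, 614.41815419, 230.09181757]), 'tcp_rot': array([-2.66218461e-04,  2.10818219e-01,  9.77524771e-01, -9.64535023e-04]), 'contact_force': array([-0.22691725, -0.71833131, -0.964126  ]), 'moment': array([-0.03904751, -0.00310502,  0.03645363]), 'gripper_force': 0.0, 'opening': 85.23272433368302}
```

View pics/scene.png

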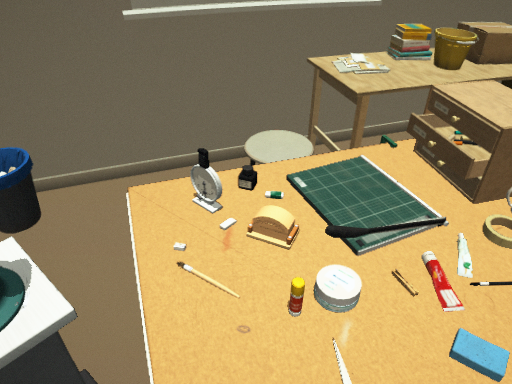

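View pics/top.png

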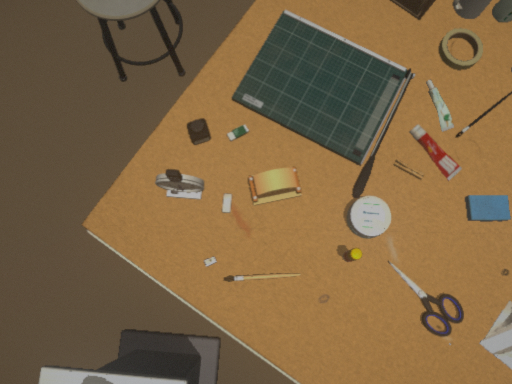

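The scene view shows the gauge at about (206,185) and the stud at about (273,225). In the top view the gauge is at about (180,185) and the stud at about (275,184). Next I'll locate both using depth.

Run:
```python
from h import *
o=env.get_obs()
for n in ('top','scene'):
    f=np.load(n+'.npz'); P=cloud(n,o,f['d']); im=f['im'].astype(int)
    box={'top':{'g':(150,165,212,205),'s':(243,162,308,208),'ink':(185,115,212,146)},'scene':{'g':(185,145,228,215),'s':(243,203,303,250),'ink':(235,163,260,192)}}[n]
    for k,(a,b,c,e) in box.items():
        p=P[b:e,a:c].reshape(-1,3); h=p[:,2]
        print(n,k,'table z',np.percentile(h[h<6],50) if (h<6).any() else None,'max',np.percentile(h,99.5))
        for lo,hi in [(4,13),(13,40),(40,60),(60,73),(73,125),(130,180)]:
            q=p[(h>lo)&(h<hi)]
            if len(q)<12: continue
            r=cv2.minAreaRect(q[:,:2].astype(np.float32)); print('  ',lo,hi,len(q),q[:,:2].mean(0).round(1),'rect',np.round(r[0],1),np.round(r[1],1),round(r[2],1))
    # enlarge gauge crop
    a,b,c,e=box['g']; g=f['im'][b-10:e+10,a-10:c+10,::-1]; cv2.imwrite(f'pics/g_{n}.png',cv2.resize(g,None,fx=6,fy=6))
a,b=[cv2.imread(f'pics/g_{n}.png') for n in('top','scene')]
H=max(a.shape[0],b.shape[0]);pad=lambda x:cv2.copyMakeBorder(x,0,H-x.shape[0],0,0,cv2.BORDER_CONSTANT)
cv2.imwrite('pics/gg.png',np.hstack([pad(a),pad(b)])[:600,:])
print(np.hstack([pad(a),pad(b)]).shape)
```

```text
top g table z 0.09428271049921477 max 170.1148822547871
   4 13 228 [ 552.2 -110.3] rect [574.5 -96.8] [ 89.7 141.4] 4.6
   13 40 142 [ 557.1 -106.8] rect [ 555.3 -109.6] [76.  12.1] 89.8
   40 60 105 [ 559.3 -105.7] rect [ 558. -109.] [96.2  7.2] 89.9
   60 73 60 [ 560.2 -109.7] rect [ 558.  -110.3] [ 15.9 103.3] 5.2
   73 125 355 [ 561.8 -115.6] rect [ 563.3 -110.6] [104.1  17.9] 89.6
   130 180 154 [ 559.2 -111.6] rect [ 561.5 -110.3] [25.2 15.1] 89.7
top s table z -0.1077216949847184 max 1023.8488520670272
   4 13 306 [ 564.6 -319. ] rect [ 593.6 -314.2] [102.3 142.8] 4.2
   13 40 315 [ 577.3 -311.6] rect [ 585.1 -315.6] [ 63.7 110.2] 16.7
   40 60 284 [ 581.9 -313. ] rect [ 588.1 -315.2] [46.  90.9] 16.1
   60 73 620 [ 587.2 -314.2] rect [ 587.9 -315. ] [45.8 73.9] 16.5
top ink table z 0.13329339524818806 max 64.97209751366188
   4 13 30 [ 691.6 -132.5] rect [ 708.5 -125.2] [70.7 56.7] 11.4
   13 40 167 [ 688.5 -135.8] rect [ 699.6 -130.6] [47.7 46.2] 21.1
   40 60 169 [ 694.1 -131.6] rect [ 699.3 -130.8] [44.3 44.7] 23.6
   60 73 113 [ 700.2 -130.8] rect [ 700.3 -130.3] [28.4 2
[... 436 characters left out ...]
 559.9 -107.7] [29.1 16.9] 85.0
scene s table z 0.27991628581872874 max 72.92229996657896
   4 13 302 [ 562.9 -325.4] rect [ 567.3 -330.9] [ 58.8 126.7] 44.0
   13 40 489 [ 574.  -328.3] rect [ 586.7 -313. ] [ 61.4 111. ] 16.8
   40 60 352 [ 576.5 -324.9] rect [ 586.8 -312.9] [50.2 91.2] 18.2
   60 73 417 [ 584.5 -316.1] rect [ 587.2 -312.9] [49.9 68.6] 14.6
scene ink table z -0.14624151854320644 max 63.94698884321765
   4 13 54 [ 684.9 -140.4] rect [ 690.7 -141.8] [27.2 55.7] 63.6
   13 40 176 [ 686.7 -140.3] rect [ 696.1 -130.1] [45.8 45.4] 22.5
   40 60 106 [ 691.2 -134.1] rect [ 698.3 -128.7] [41.2 43.1] 23.2
   60 73 47 [ 696.9 -129.5] rect [ 697.  -128.5] [25.6 27.8] 29.4
(540, 870, 3)
```

View pics/gg.png

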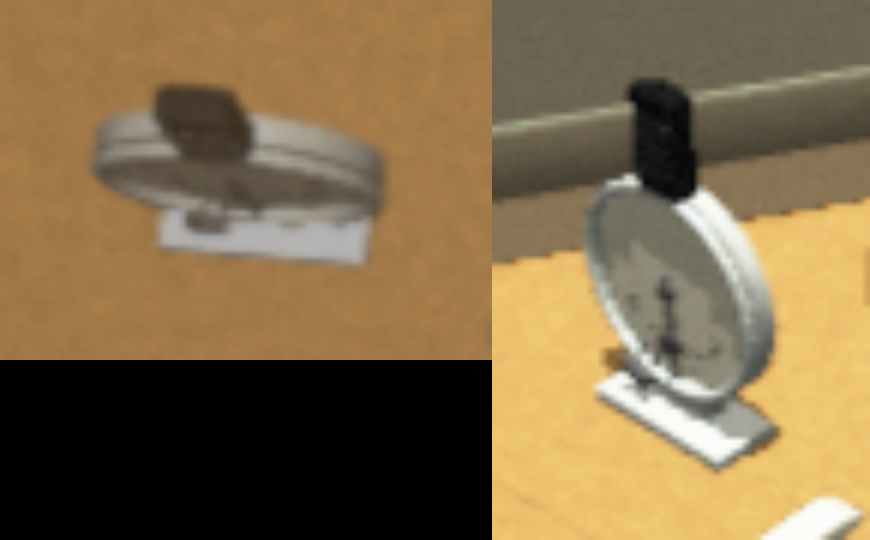

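The crops show the gauge facing the robot, with the fork near the lower-left rim at about (645,380), on the +y side. I'll move above the tab.

>>> jog_arm --pt "0.085 0.014 -0.036 0 0 0 -3" --pt "0.085 0.014 -0.036 0 0 0 -3" --pt "0.085 0.014 -0.036 0 0 0 -3" --pt "0.085 0.014 -0.036 0 0 0 -3" --pt "0.085 0.014 -0.036 0 0 0 -3" --pt "0.085 0.014 -0.036 0 0 0 -3" --pt "0.085 0.014 -0.036 0 0 0 -3" --pt "0.085 0.014 -0.036 0 0 0 -3" --pt "0.085 0.014 -0.036 0 0 0 -3" --pt "0.085 0.014 -0.036 0 0 0 -3" --pt "0.085 0.014 -0.036 0 0 0 -3" --pt "0.085 0.014 -0.036 0 0 0 -3"

```text
time: 1.1
tcp_pos: [446.1, 181.1, 231.0]
tcp_rot: [-0.0, 0.504, 0.864, -0.0]
contact_force: [0.6, 0.5, -0.6]
opening: 84.9
gripper_force: 0.0
```

Run:
```python
from h import *
o=env.get_obs(); p=onplane('top',o,[(166.7,196.2),(200.5,198.8)],8); print(p, np.degrees(np.arctan2(*(p[0]-p[1])[[1,0]]))-90)
Rm=q2r(o['tcp_rot']); print(o['tcp_pos'],Rm[:,1],np.degrees(np.arctan2(Rm[1,1],Rm[0,1])),o['time'])
f=np.load('scene.npz');P=cloud('scene',o,f['d']);f2=np.load('top.npz');P2=cloud('top',o,f2['d'])
for Q in(P,P2):
    m=(abs(Q[...,0]-560)<40)&(abs(Q[...,1]+109)<60)&(Q[...,2]>45)&(Q[...,2]<115)
    q=Q[m][:,:2]; v=np.linalg.svd(q-q.mean(0),full_matrices=0)[2][0]; print('yaw',np.degrees(np.arctan(-v[0]/v[1])))
```

```text
[[ 542.63754557  -71.16903767    8.        ]
 [ 542.85430268 -148.97365012    8.        ]] 0.15962080601599382
[446.09014501 181.11182567 230.95303126] [ 8.70107941e-01  4.92861089e-01 -3.42747384e-04] 29.528808653588207 1.1
yaw 1.4534290243356234
yaw 0.6842836351637489
```

>>> jog_arm --pt "0.085 0.0143 -0.0364 0 0 0 -3.6" --pt "0.085 0.0143 -0.0364 0 0 0 -3.6" --pt "0.085 0.0143 -0.0364 0 0 0 -3.6" --pt "0.085 0.0143 -0.0364 0 0 0 -3.6" --pt "0.085 0.0143 -0.0364 0 0 0 -3.6" --pt "0.085 0.0143 -0.0364 0 0 0 -3.6" --pt "0.085 0.0143 -0.0364 0 0 0 -3.6" --pt "0.085 0.0143 -0.0364 0 0 0 -3.6" --pt "0.085 0 0 0 0 0 0" --pt "0.085 0 0 0 0 0 0"

```text
time: 1.93
tcp_pos: [560.5, -110.0, 230.4]
tcp_rot: [-0.001, 0.703, 0.711, -0.0]
contact_force: [0.1, 1.1, 0.4]
opening: 84.8
gripper_force: 0.0
```

Run:
```python
from h import *
o,im,d=cap('wrist','w1'); Rm=q2r(o['tcp_rot']); print(o['tcp_pos'],np.degrees(np.arctan2(Rm[1,1],Rm[0,1])),o['time'])
P=cloud('wrist',o,d); h=P[...,2]
for lo,hi in((125,162),(162,172),(4,12)):
    m=(h>lo)&(h<hi)&(abs(P[...,0]-560)<60)&(abs(P[...,1]+110)<70); q=P[m][:,:2]
    if len(q)>5:
        print(lo,len(q),q.min(0),q.max(0),cv2.minAreaRect(q.astype(np.float32)))
```

```text
[ 560.53290415 -110.03362913  230.44143745] 0.6743503750001775 1.9333
125 276 [ 556.47912739 -101.70622853] [570.95856872 -96.90865156] ((563.8196411132812, -99.04701232910156), (4.5131049156188965, 14.541065216064453), 86.79727172851562)
162 714 [ 556.87160983 -122.9768466 ] [570.66388976 -96.81891723] ((563.848388671875, -109.91937255859375), (13.7850923538208, 26.167348861694336), 0.4955945312976837)
4 662 [ 546.51807832 -149.69948731] [581.89570075 -70.56202896] ((564.2429809570312, -110.11616516113281), (35.353694915771484, 79.13780212402344), 0.07074759155511856)
```

View pics/w1.png

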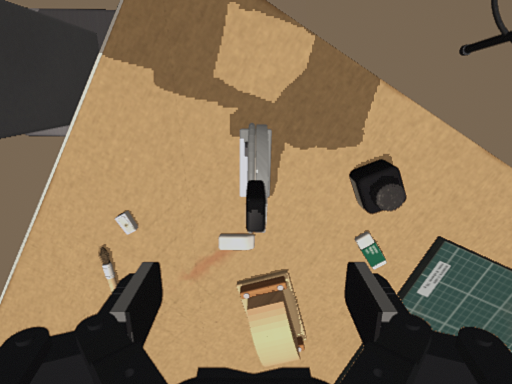

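The wrist view shows the tab at about (256,205), centred between the open fingers and roughly 3 mm farther in x. I'll correct x, descend and close.

>>> jog_arm --pt "0.085 0.0025 0 -0.03 0 0 0" --pt "0.085 0 0 -0.03 0 0 0" --pt "0.085 0 0 -0.025 0 0 0" --pt "0.085 0 0 -0.017 0 0 0" --pt "0.04 0 0 0 0 0 0" --pt "0.02 0 0 0 0 0 0" --pt "0.016 0 0 0 0 0 0" --pt "0.005 0 0 0 0 0 0" --pt "0.005 0 0 0 0 0 0" --pt "0.005 0 0 0 0 0 0" --pt "0.005 0 0 0 0 0 0" --pt "0.005 0 0 0 0 0 0" --force 60

```text
time: 2.98
tcp_pos: [564.0, -108.5, 131.0]
tcp_rot: [0.001, 0.702, 0.712, 0.001]
contact_force: [-1.4, 0.2, 6.3]
opening: 13.6
gripper_force: 59.5
```

>>> jog_arm --pt "0.005 0 0 0.02 0 0 0" --pt "0.005 0 0 0.03 0 0 0" --pt "0.005 0 0 0.03 0 0 0" --pt "0.005 0 0 0.03 0 0 0" --pt "0.005 0 0 0.02 0 0 0" --pt "0.005 -0.01 -0.02 0 0 0 4" --pt "0.005 -0.02 -0.035 0 0 0 4" --pt "0.005 -0.02 -0.035 0 0 0 4" --pt "0.005 -0.02 -0.035 0 0 0 4" --pt "0.005 -0.02 -0.035 0 0 0 4" --pt "0.005 -0.015 -0.035 0 0 0 4" --pt "0.005 -0.01 -0.02 0 0 0 4" --force 60

```text
time: 3.98
tcp_pos: [445.7, -326.2, 258.5]
tcp_rot: [-0.0, 0.508, 0.861, -0.001]
contact_force: [0.9, -0.2, -2.5]
opening: 13.0
gripper_force: 59.2
```

>>> jog_arm --pt "0.005 0 0 0 0 0 0" --pt "0.005 0 0 0 0 0 0" --pt "0.005 0 0 0 0 0 0" --pt "0.005 0 0 0 0 0 0" --pt "0.005 0 0 0 0 0 0" --pt "0.005 0 0 0 0 0 0" --pt "0.005 0 0 0 0 0 0" --pt "0.005 0 0 0 0 0 0" --pt "0.005 0 0 0 0 0 0" --pt "0.005 0 0 0 0 0 0"

```text
time: 4.82
tcp_pos: [448.2, -323.0, 259.3]
tcp_rot: [0.0, 0.508, 0.861, -0.0]
contact_force: [-0.7, 0.2, -2.5]
opening: 13.1
gripper_force: 59.4
```

Run:
```python
from h import *
o,im,d=cap('scene','s2'); np.savez('s2.npz',im=im,d=d)
Rm=q2r(o['tcp_rot']); print(Rm.round(3),o['tcp_pos'],o['contact_force'])
Rc,t,c=campose('scene',o); K=c['intrinsics']
def proj(p):
    q=(np.array(p)-t)@Rc; s=q[:2]/q[2]; s=s*(1+c['k1']*(s@s)); return K[:2,:2]@s+K[:2,2]
dc=np.array(o['tcp_pos'])-[0,0,61]; u=proj(dc); print(u)
x,y=u.astype(int); cr=im[y-50:y+50,x-55:x+55,::-1]; cv2.imwrite('pics/s2c.png',cv2.resize(cr,None,fx=6,fy=6,interpolation=cv2.INTER_CUBIC)); print(x-55,y-50)
```

```text
[[-0.483  0.876  0.   ]
 [ 0.876  0.483 -0.   ]
 [-0.    -0.    -1.   ]] [ 448.20485545 -323.02690465  259.32505143] [-0.68287581  0.21833172 -2.45288347]
[233.86854934 195.54039909]
178 145
```

View pics/s2c.png

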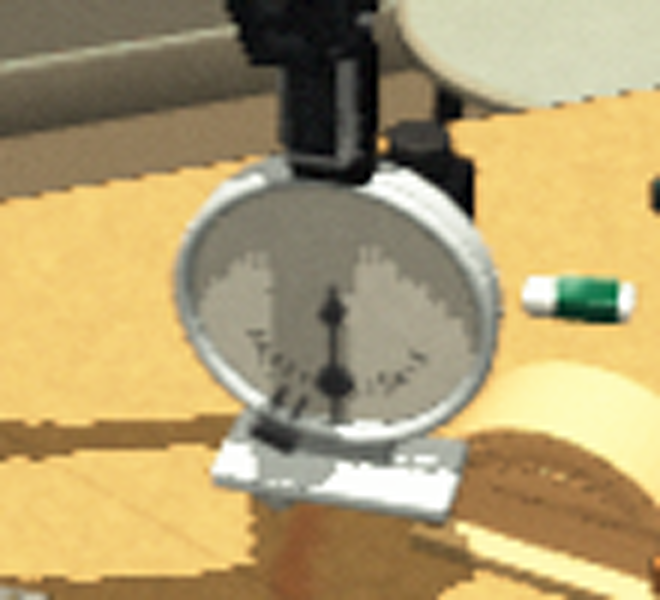

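The crop shows the pivot at (333,312), the pointer tip at about (335,420), the fork prongs at about (283,395) and (302,403), and the clip at about (275,435). From these I can work out the fork angle and re-measure the stud.

```bash
cat >> h.py <<'E'
def dialyz(o,uv,gx,gy,centre):
    t,d=rays('scene',o,uv); s=((centre-t)@gx)/(d@gx); p=t+d*s[:,None]; r=p-centre
    gz=np.cross(gx,gy); return np.c_[r@gy,r@gz]
E
python3 - <<'E'
from h import *
o=env.get_obs(); Rm=q2r(o['tcp_rot']); gx=Rm[:,1]; gy=Rm[:,0]; print(gx,gy)
c=np.array(o['tcp_pos'])-[0,0,61]-8*gx
uv=np.array([(333,312),(335,420),(335,383),(283,393),(302,403),(275,435)],float)/6+[178,145]-.5+1/12
y=dialyz(o,uv,gx,gy,c); y=y-y[0]; print(np.c_[y,np.hypot(*y.T),np.arctan2(y[:,0],-y[:,1])].round(3))
# dark prong pixels
f=np.load('s2.npz'); g=cv2.cvtColor(f['im'],cv2.COLOR_RGB2GRAY)
v,u=np.mgrid[205:220,218:240]; q=dialyz(o,np.c_[u.ravel(),v.ravel()],gx,gy,c)-dialyz(o,uv[:1],gx,gy,c)
r=np.hypot(*q.T);a=np.arctan2(q[:,0],-q[:,1]); G=g[205:220,218:240].ravel()
for lo in np.arange(-.1,.6,.05):
    m=(abs(r-43)<4)&(a>=lo)&(a<lo+.05); print(round(lo+.025,3),m.sum(),G[m].mean().round(0) if m.any() else '',G[m].min() if m.any() else '')
E
```

```text
[8.75694159e-01 4.82866171e-01 2.95001823e-05] [-4.82866164e-01  8.75694155e-01 -1.22670985e-04]
[[ 0.0000e+00  0.0000e+00  0.0000e+00  3.1420e+00]
 [ 4.3300e-01 -4.3704e+01  4.3707e+01  1.0000e-02]
 [ 5.2000e-02 -2.8338e+01  2.8338e+01  2.0000e-03]
 [ 1.7600e+01 -3.5649e+01  3.9756e+01  4.5900e-01]
 [ 1.1338e+01 -3.8643e+01  4.0272e+01  2.8500e-01]
 [ 2.1035e+01 -5.3927e+01  5.7885e+01  3.7200e-01]]
-0.075 4 155.0 113
-0.025 3 95.0 83
0.025 3 88.0 73
0.075 3 136.0 118
0.125 3 147.0 118
0.175 4 145.0 121
0.225 3 126.0 108
0.275 4 101.0 67
0.325 4 97.0 68
0.375 3 130.0 118
0.425 3 93.0 74
0.475 4 74.0 54
0.525 3 132.0 88
0.575 4 173.0 137
```

>>> jog_arm --pt "0.005 0.02 0.001 0 0 0 -2" --pt "0.005 0.035 0.002 0 0 0 -3" --pt "0.005 0.035 0.002 0 0 0 -3" --pt "0.005 0.032 0.002 0 0 0 -3" --pt "0.005 0.02 0.002 -0.01 0 0 -1.4" --pt "0.005 0 0 -0.02 0 0 0" --pt "0.005 0 0 -0.012 0 0 0" --pt "0.005 0 0 -0.005 0 0 0" --pt "0.005 0 0 0 0 0 0" --pt "0.005 0 0 0 0 0 0"

```text
time: 5.7
tcp_pos: [589.2, -314.4, 212.1]
tcp_rot: [-0.0, 0.599, 0.801, -0.0]
contact_force: [0.4, -1.2, -3.0]
opening: 13.1
gripper_force: 59.7
```

Run:
```python
from h import *
o,im,d=cap('wrist'); Rm=q2r(o['tcp_rot']); print(o['tcp_pos'],np.degrees(np.arctan2(Rm[1,1],Rm[0,1])),o['contact_force'])
P=cloud('wrist',o,d); h=P[...,2]
for lo,hi in((12,40),(40,60),(60,76)):
    m=(h>lo)&(h<hi)&(abs(P[...,0]-590)<70)&(abs(P[...,1]+314)<80); q=P[m][:,:2]
    if len(q)>5: print(lo,len(q),cv2.minAreaRect(q.astype(np.float32)))
o,im,d=cap('scene','s3'); 
cv2.imwrite('pics/s3c.png',cv2.resize(im[130:255,210:330,::-1],None,fx=4.8,fy=4.8,interpolation=cv2.INTER_CUBIC))
```

```text
[ 589.24627206 -314.36099933  212.10011395] 16.4249861003945 [ 0.44540383 -1.21851928 -3.04469708]
12 946 ((590.4134521484375, -315.0747375488281), (66.90003204345703, 109.84025573730469), 16.619306564331055)
40 628 ((590.0755004882812, -315.5563049316406), (45.39765167236328, 90.1996841430664), 16.317678451538086)
60 513 ((589.9412231445312, -315.346435546875), (45.62054443359375, 71.63314819335938), 16.807209014892578)
```

View pics/s3c.png

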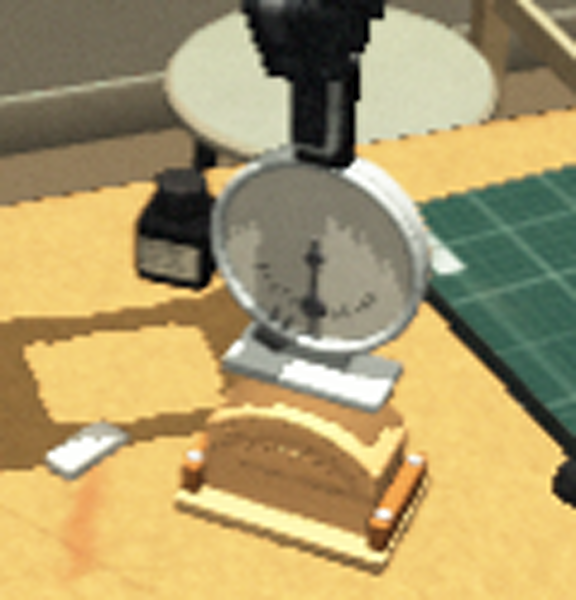

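The picture shows the gauge upright and centred just above the crown: foot at about (315,370), crown at about (310,420). I'll lower it slowly.

>>> jog_arm --pt "0.005 0.001 -0.001 -0.003 0 0 0" --pt "0.005 0 0 -0.003 0 0 0" --pt "0.005 0 0 -0.002 0 0 0" --pt "0.005 0 0 -0.001 0 0 0" --pt "0.005 0 0 0 0 0 0"

```text
time: 6.22
tcp_pos: [590.8, -315.1, 202.8]
tcp_rot: [-0.0, 0.599, 0.801, -0.0]
contact_force: [1.0, -0.0, -3.4]
opening: 13.3
gripper_force: 59.9
```

>>> jog_arm --pt "0.005 0 0 -0.0007 0 0 0" --pt "0.005 0 0 -0.0007 0 0 0" --pt "0.005 0 0 0 0 0 0"

```text
time: 6.47
tcp_pos: [591.1, -315.1, 201.7]
tcp_rot: [-0.0, 0.599, 0.801, -0.0]
contact_force: [-0.1, 0.1, -3.3]
opening: 13.1
gripper_force: 59.9
```

>>> jog_arm --pt "0.005 0 0 -0.0007 0 0 0" --pt "0.005 0 0 0 0 0 0" --pt "0.005 0 0 0 0 0 0"

```text
time: 6.72
tcp_pos: [591.1, -315.1, 201.2]
tcp_rot: [-0.0, 0.599, 0.801, -0.0]
contact_force: [0.4, 0.5, -2.8]
opening: 13.1
gripper_force: 59.9
```

>>> jog_arm --pt "0.005 0 0 -0.0007 0 0 0" --pt "0.005 0 0 0 0 0 0" --pt "0.005 0 0 0 0 0 0"

```text
time: 6.97
tcp_pos: [591.2, -315.3, 201.0]
tcp_rot: [0.0, 0.599, 0.801, 0.0]
contact_force: [-0.5, 0.9, -1.0]
opening: 13.5
gripper_force: 60.3
```

>>> jog_arm --pt "0.005 0 0 -0.0008 0 0 0" --pt "0.005 0 0 0 0 0 0" --pt "0.005 0 0 0 0 0 0" --pt "0.005 0 0 0 0 0 0"

```text
time: 7.3
tcp_pos: [591.4, -315.4, 200.9]
tcp_rot: [0.001, 0.599, 0.801, 0.0]
contact_force: [-1.2, 1.1, 5.7]
opening: 13.5
gripper_force: 61.0
```

Run:
```python
import numpy as np
yaw=np.radians(16.5); ey=np.array([-np.sin(yaw),np.cos(yaw)])
L=131; n=8
pos=[]
for th in np.linspace(0,.375,n+1):
    c=np.array([60*np.sin(th),60*np.cos(th)]); e=np.array([np.cos(th),-np.sin(th)]); z=np.array([np.sin(th),np.cos(th)])
    pos.append(c-60*th*e+L*z)
d=np.diff(pos,axis=0)
for s in d: print((s[0]*ey/1000).round(5),(s[1]/1000).round(5), 'w',(-np.degrees(.375/n)*np.array([np.cos(yaw),np.sin(yaw)])).round(3))
```

```text
[-0.00174  0.00589] -8e-05 w [-2.575 -0.763]
[-0.00174  0.00589] -0.00023 w [-2.575 -0.763]
[-0.00174  0.00588] -0.00039 w [-2.575 -0.763]
[-0.00174  0.00588] -0.00055 w [-2.575 -0.763]
[-0.00174  0.00588] -0.00071 w [-2.575 -0.763]
[-0.00174  0.00587] -0.00086 w [-2.575 -0.763]
[-0.00174  0.00586] -0.00102 w [-2.575 -0.763]
[-0.00173  0.00585] -0.00119 w [-2.575 -0.763]
```

>>> jog_arm --pt "0.005 -0.0009 0.0029 0 -1.29 -0.38 0" --pt "0.005 -0.0009 0.0029 0 -1.29 -0.38 0" --pt "0.005 -0.0009 0.0029 -0.0001 -1.29 -0.38 0" --pt "0.005 -0.0009 0.0029 -0.0001 -1.29 -0.38 0" --pt "0.005 0 0 0 0 0 0"

```text
time: 7.72
tcp_pos: [587.9, -303.4, 200.7]
tcp_rot: [0.039, 0.597, 0.8, -0.029]
contact_force: [-1.6, -0.7, 5.7]
opening: 13.3
gripper_force: 60.7
```

>>> jog_arm --pt "0.005 -0.0009 0.0029 -0.0002 -1.29 -0.38 0" --pt "0.005 -0.0009 0.0029 -0.0002 -1.29 -0.38 0" --pt "0.005 -0.0009 0.0029 -0.0003 -1.29 -0.38 0" --pt "0.005 -0.0009 0.0029 -0.0003 -1.29 -0.38 0" --pt "0.005 0 0 0 0 0 0"

```text
time: 8.13
tcp_pos: [584.4, -291.8, 199.9]
tcp_rot: [0.077, 0.595, 0.798, -0.057]
contact_force: [-2.1, -0.2, 6.1]
opening: 13.0
gripper_force: 60.9
```

Force is steady, so I'll continue.

>>> jog_arm --pt "0.005 -0.0009 0.0029 -0.0003 -1.29 -0.38 0" --pt "0.005 -0.0009 0.0029 -0.0003 -1.29 -0.38 0" --pt "0.005 -0.0009 0.0029 -0.0004 -1.29 -0.38 0" --pt "0.005 -0.0009 0.0029 -0.0004 -1.29 -0.38 0" --pt "0.005 0 0 0 0 0 0"

```text
time: 8.55
tcp_pos: [581.0, -280.0, 198.5]
tcp_rot: [0.114, 0.592, 0.793, -0.084]
contact_force: [-2.4, 0.0, 6.0]
opening: 13.1
gripper_force: 60.8
```

>>> jog_arm --pt "0.005 -0.0009 0.0029 -0.0005 -1.29 -0.38 0" --pt "0.005 -0.0009 0.0029 -0.0005 -1.29 -0.38 0" --pt "0.005 -0.0009 0.0029 -0.0006 -1.29 -0.38 0" --pt "0.005 -0.0009 0.0029 -0.0006 -1.29 -0.38 0" --pt "0.005 0 0 0 0 0 0" --pt "0.005 0 0 0 0 0 0" --pt "0.005 0 0 0 0 0 0" --pt "0.005 0 0 0 0 0 0" --pt "0.005 0 0 0 0 0 0" --pt "0.005 0 0 0 0 0 0"

```text
time: 9.38
tcp_pos: [577.7, -269.0, 196.5]
tcp_rot: [0.151, 0.588, 0.787, -0.111]
contact_force: [-1.6, 1.2, 7.4]
opening: 13.4
gripper_force: 61.2
```

>>> jog_arm --pt "0.005 0 0 0 0 0 0" --pt "0.005 0 0 0 0 0 0" --pt "0.005 0 0 0 0 0 0" --pt "0.005 0 0 0 0 0 0" --pt "0.005 0 0 0 0 0 0" --pt "0.005 0 0 0 0 0 0" --pt "0.005 0 0 0 0 0 0" --pt "0.005 0 0 0 0 0 0" --pt "0.005 0 0 0 0 0 0" --pt "0.005 0 0 0 0 0 0"

```text
time: 10.22
tcp_pos: [577.7, -269.0, 196.5]
tcp_rot: [0.151, 0.588, 0.787, -0.111]
contact_force: [-2.4, 1.9, 7.7]
opening: 13.0
gripper_force: 61.2
```

Run:
```python
from h import *
o,im,d=cap('scene','s4'); np.savez('s4.npz',im=im,d=d); Rm=q2r(o['tcp_rot']); print('tilt',np.arccos(-Rm[2,2]),o['contact_force'])
Rc,t,c=campose('scene',o);K=c['intrinsics']
p=np.array(o['tcp_pos'])+61*Rm[:,2]; q=(p-t)@Rc; s=q[:2]/q[2]; s=s*(1+c['k1']*(s@s)); x,y=(K[:2,:2]@s+K[:2,2]).astype(int)
print(x-30,y-30)
cv2.imwrite('pics/s4c.png',cv2.resize(im[y-30:y+30,x-30:x+30,::-1],None,fx=10,fy=10,interpolation=cv2.INTER_CUBIC))
```

```text
tilt 0.3769958298201712 [-2.41533128  1.89139352  7.68048785]
236 153
```

View pics/s4c.png

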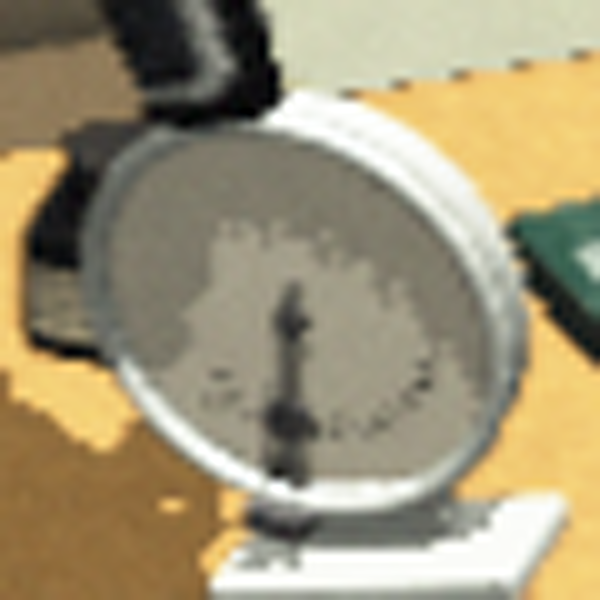

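The crop shows the pointer hanging from about (292,318) and ending among the prongs near (287,470), with the fork clip at about (282,520). I'll check its centring with the numbers.

Run:
```python
from h import *
o=env.get_obs(); Rm=q2r(o['tcp_rot']); gx=Rm[:,1]; gz=-Rm[:,2]; gy=np.cross(gz,gx)
c=np.array(o['tcp_pos'])-61*gz-8*gx
A=[]
for i in range(4): A.append(cap('scene')[1])
g=cv2.cvtColor(np.mean(A,0).astype(np.uint8),cv2.COLOR_RGB2GRAY).astype(np.float32); g=cv2.resize(g,None,fx=8,fy=8,interpolation=cv2.INTER_CUBIC)
piv=np.array([(292,318),(288,418),(282,520)],float)/10+[236,153]-.5+.05
y=dialyz(o,piv,gx,gy,c); print(y)
v,u=np.mgrid[8*180:8*212,8*255:8*280]; uv=np.c_[u.ravel(),v.ravel()]/8-.5+1/16
q=dialyz(o,uv,gx,gy,c)-y[0]; r=np.hypot(*q.T);a=np.arctan2(q[:,0],-q[:,1]); G=g[v.ravel(),u.ravel()]
for R0 in((16,22),(33,37),(37,40),(40,43),(43,46),(52,58)):
    print(R0,[int(G[(r>R0[0])&(r<R0[1])&(a>l)&(a<=l+.04)].mean()) for l in np.arange(.1,.66,.04)])
print(np.arange(.12,.68,.04).round(2))
```

```text
[[ -1.52858103   3.32901319]
 [  8.93578443 -22.35436349]
 [ 20.53692196 -49.56568368]]
(16, 22) [151, 146, 134, 116, 98, 84, 75, 75, 81, 92, 104, 117, 127, 135, 142]
(33, 37) [152, 149, 139, 121, 98, 79, 66, 69, 79, 89, 100, 122, 142, 154, 152]
(37, 40) [153, 150, 140, 118, 94, 80, 69, 69, 83, 101, 109, 134, 153, 155, 153]
(40, 43) [156, 155, 144, 115, 82, 68, 56, 52, 58, 78, 99, 135, 154, 147, 149]
(43, 46) [222, 223, 216, 177, 109, 75, 83, 83, 58, 86, 138, 164, 174, 171, 162]
(52, 58) [106, 105, 100, 91, 96, 115, 122, 126, 124, 125, 136, 174, 195, 177, 146]
[0.12 0.16 0.2  0.24 0.28 0.32 0.36 0.4  0.44 0.48 0.52 0.56 0.6  0.64
 0.68]
```

The prong dips are at about 0.32 and 0.44 rad, so their middle is about 0.38, and the pointer is also at about 0.38. Foot force is about 10 N, so it's ready to hand in.

```bash
python3 -c "
from workcell import env
print(env.finish_job())"
```

```text
the job is handed in; nothing more can be done
None
```

The gauge is standing on the crown, still gripped and tilted about 0.377 rad, with the pointer centred between the prongs and the foot pressing at about 10 N; I handed the job in, but no verdict came back.

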